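Dress the front row of a jar tray

TASK

Make up the front row of the drying tray: stand every amber jar from the green mat on the tray next to the amber ones already there (one row, between the two red pegs, in front of the blue line), then take the straightedge off its hook and with it push the whole amber row back until the straightedge meets both pegs and the jars stand in one straight line. Hang the straightedge back on the hook by its handle. Then lay the steel guard rod across the front of the tray, centred on it, lowering it until it rests in both blue saddles before you let go; leave the pale jars and the other things where they are, and put right any jar that gets out of line.

Things in the scene. Friction and masses are not known exactly. Their poses are not given: they have to be found in the camera images.
- tray: fixed aluminium tray, 300 mm (x) by 480 mm (y), floor 8 mm above the table; origin at the centre of its underside; its -x edge is the open front towards the robot. Amber jars start and belong in its front half; a row of pale jars stands at about x = +53 mm
- row (a point): point on the tray floor (tray x = -44, y = 0 mm) in the middle of the line, parallel to the tray's y, on which the amber jars' centres lie when pushed back by a straightedge that rests against both pegs; jars between y = -155 and +155 mm fit. A thin blue line on the floor marks their front faces
- peg_left (a point): centre of the foot of a red stop peg, 8 mm thick, 45 mm tall, at tray x = -63, y = +185 mm; its -x face, which the straightedge meets, lies at x = -67 mm
- peg_right (a point): the same at tray y = -185 mm
- rod_seat (a point): where the middle of the seated rod's axis lies: tray x = -115, y = 0, z = 38 mm, rod along the tray's y. Two blue saddles carry it at tray x = -115, y = +-225 mm: upward V grooves of 90 degrees, mouth 37 mm wide, 12 mm thick along y, their tops 48 mm above the table
- jar1: amber jar with a gold lid, a smooth cylinder 46 mm across and 60 mm high, 110 g; origin at the centre of its underside, z up its axis. Already on the tray, out of line in front of the blue line
- jar2: amber jar with a gold lid, a smooth cylinder 46 mm across and 60 mm high, 110 g; origin at the centre of its underside, z up its axis. Already on the tray, out of line in front of the blue line
- jar3: amber jar with a gold lid, a smooth cylinder 46 mm across and 60 mm high, 110 g; origin at the centre of its underside, z up its axis. Starts on the green mat on the table left of the tray, 1 mm thick for looks only (it stands at table height); may be absent
- jar4: amber jar with a gold lid, a smooth cylinder 46 mm across and 60 mm high, 110 g; origin at the centre of its underside, z up its axis. Starts on the green mat on the table left of the tray, 1 mm thick for looks only (it stands at table height); may be absent
- jar5: amber jar with a gold lid, a smooth cylinder 46 mm across and 60 mm high, 110 g; origin at the centre of its underside, z up its axis. Starts on the green mat on the table left of the tray, 1 mm thick for looks only (it stands at table height); may be absent
- jar6: amber jar with a gold lid, a smooth cylinder 46 mm across and 60 mm high, 110 g; origin at the centre of its underside, z up its axis. Starts on the green mat on the table left of the tray, 1 mm thick for looks only (it stands at table height); may be absent
- straightedge: aluminium bar, about 350 g, 390 mm long (y), 30 mm deep (x), 25 mm high; origin at the centre of its underside, z up, same front and back. At the start it hangs level on the hook by its handle, bar square to the hook arm; hung off its middle it tilts (about 0.1 rad for 5 mm)
- handle (a point): centre of the underside of the orange handle's cross beam, 85 mm above the straightedge's underside. The beam is 98 mm long (y), 14 mm thick (x, grip across this) and 40 mm high upward from here; below it, down to the bar, is an opening 70 mm wide (y) and 60 mm high for the hook. Two 14 mm uprights carry it
- hook_stand: fixed stand: 130 mm base plate, a post 18 mm thick and 225 mm high at its origin (centre of underside), and a round arm 10 mm thick running from the post 90 mm towards the stand's own -x, top 215 mm above the table, with an upturned tip whose top is 230 mm above the table. The straightedge hung on it has its origin at z = 130 mm
- hook_seat (a point): the point on top of the hook arm midway between post and tip (45 mm from each), where the handle's beam rests
- rod_rest: fixed black rest with two V blocks at y = +-120 mm, in which the rod lies at the start
- rod: round steel guard rod, 12 mm across and 490 mm long along its own y, 200 g, red ends; origin at its middle (on the axis). It rolls freely about y, so its x and z axes mean nothing. At the start its axis is 38 mm above the table
- pale1: pale jar with gold lid, 46 by 60 mm, standing on the back part of the tray; to be left alone; origin at the centre of its underside
- pale2: pale jar with gold lid, 46 by 60 mm, standing on the back part of the tray; to be left alone; origin at the centre of its underside
- pale3: pale jar with gold lid, 46 by 60 mm, standing on the back part of the tray; to be left alone; origin at the centre of its underside
- pale4: pale jar with gold lid, 46 by 60 mm, standing on the back part of the tray; to be left alone; origin at the centre of its underside
- spray: white bottle, 64 mm across, 180 mm tall; leave alone; origin at the centre of its underside
- lid1: loose gold lid, 48 mm across, 12 mm high, lying on the table; leave alone; origin at the centre of its underside
- carton: small cardboard carton 90 by 70 by 60 mm; leave alone; origin at the centre of its underside
Things that resemble listed ones, but are neither listed nor needed, are in the scene too. What is shaped like the jar3 but turquoise is not meant.

How it is judged:
On the way, in this order (a step that is already met when the one before it is completed fails the run):
1. every amber jar stands on the front part of the tray, between the two pegs, and is let go (x of jar1 in the frame of tray between -0.135 and -0.015 m and y of jar1 in the frame of tray between -0.18 and 0.18 m and z of jar1 in the frame of tray between 0.004 and 0.014 m and angle between each of jar1, jar2, jar3, jar4, jar5, jar6's own z axis and vertical below 0.1 rad and contact force between the fingers and jar1 below 0.1 N and x of jar2 in the frame of tray between -0.135 and -0.015 m and y of jar2 in the frame of tray between -0.18 and 0.18 m and z of jar2 in the frame of tray between 0.004 and 0.014 m and contact force between the fingers and jar2 below 0.1 N and x of jar3 in the frame of tray between -0.135 and -0.015 m and y of jar3 in the frame of tray between -0.18 and 0.18 m and z of jar3 in the frame of tray between 0.004 and 0.014 m and contact force between the fingers and jar3 below 0.1 N and x of jar4 in the frame of tray between -0.135 and -0.015 m and y of jar4 in the frame of tray between -0.18 and 0.18 m and z of jar4 in the frame of tray between 0.004 and 0.014 m and contact force between the fingers and jar4 below 0.1 N and x of jar5 in the frame of tray between -0.135 and -0.015 m and y of jar5 in the frame of tray between -0.18 and 0.18 m and z of jar5 in the frame of tray between 0.004 and 0.014 m and contact force between the fingers and jar5 below 0.1 N and x of jar6 in the frame of tray between -0.135 and -0.015 m and y of jar6 in the frame of tray between -0.18 and 0.18 m and z of jar6 in the frame of tray between 0.004 and 0.014 m and contact force between the fingers and jar6 below 0.1 N), for 0.2 s.
2. the held straightedge is up against the two red pegs (within 8 mm, square to the tray) with all the amber jars in one line before it (x of jar1 in the frame of tray between -0.05 and -0.038 m and y of jar1 in the frame of tray between -0.18 and 0.18 m and z of jar1 in the frame of tray between 0.004 and 0.012 m and angle between each of jar1, jar2, jar3, jar4, jar5, jar6's own z axis and vertical below 0.08 rad and x of jar2 in the frame of tray between -0.05 and -0.038 m and y of jar2 in the frame of tray between -0.18 and 0.18 m and z of jar2 in the frame of tray between 0.004 and 0.012 m and x of jar3 in the frame of tray between -0.05 and -0.038 m and y of jar3 in the frame of tray between -0.18 and 0.18 m and z of jar3 in the frame of tray between 0.004 and 0.012 m and x of jar4 in the frame of tray between -0.05 and -0.038 m and y of jar4 in the frame of tray between -0.18 and 0.18 m and z of jar4 in the frame of tray between 0.004 and 0.012 m and x of jar5 in the frame of tray between -0.05 and -0.038 m and y of jar5 in the frame of tray between -0.18 and 0.18 m and z of jar5 in the frame of tray between 0.004 and 0.012 m and x of jar6 in the frame of tray between -0.05 and -0.038 m and y of jar6 in the frame of tray between -0.18 and 0.18 m and z of jar6 in the frame of tray between 0.004 and 0.012 m and x of straightedge in the frame of tray between -0.09 and -0.074 m and z of straightedge in the frame of tray below 0.035 m and angle between the y axis of straightedge and the y axis of tray, either way round below 0.06 rad and contact force between the fingers and straightedge above 1 N), for 0.2 s.
3. the straightedge hangs on the hook by its handle, let go (height (world z) of straightedge between 0.115 and 0.16 m and horizontal distance between straightedge and hook_seat below 0.05 m and angle between straightedge's own z axis and vertical below 0.3 rad and contact force between straightedge and hook_stand above 1 N and contact force between the fingers and straightedge below 0.1 N), for 0.3 s.
4. the rod rests in both blue saddles while still held (x of rod in the frame of tray between -0.119 and -0.111 m and y of rod in the frame of tray between -0.015 and 0.015 m and z of rod in the frame of tray between 0.034 and 0.0415 m and angle between the y axis of rod and the y axis of tray, either way round below 0.03 rad and contact force between the fingers and rod above 0.5 N and linear speed of rod below 0.03 m/s), for 0.2 s.
At the end, for the whole second after the job is handed in: Each amber jar upright on the tray between the pegs, centre within 6 mm of the line 44 mm in front of the tray centre; straightedge hung by its handle, tilted under 0.3 rad, within 50 mm of the seat; rod in both saddles within 4 mm, centred within 15 mm; all released and at rest (all of step 3 and x of jar1 in the frame of tray between -0.05 and -0.038 m and y of jar1 in the frame of tray between -0.18 and 0.18 m and z of jar1 in the frame of tray between 0.004 and 0.012 m and angle between each of jar1, jar2, jar3, jar4, jar5, jar6's own z axis and vertical below 0.08 rad and x of jar2 in the frame of tray between -0.05 and -0.038 m and y of jar2 in the frame of tray between -0.18 and 0.18 m and z of jar2 in the frame of tray between 0.004 and 0.012 m and x of jar3 in the frame of tray between -0.05 and -0.038 m and y of jar3 in the frame of tray between -0.18 and 0.18 m and z of jar3 in the frame of tray between 0.004 and 0.012 m and x of jar4 in the frame of tray between -0.05 and -0.038 m and y of jar4 in the frame of tray between -0.18 and 0.18 m and z of jar4 in the frame of tray between 0.004 and 0.012 m and x of jar5 in the frame of tray between -0.05 and -0.038 m and y of jar5 in the frame of tray between -0.18 and 0.18 m and z of jar5 in the frame of tray between 0.004 and 0.012 m and x of jar6 in the frame of tray between -0.05 and -0.038 m and y of jar6 in the frame of tray between -0.18 and 0.18 m and z of jar6 in the frame of tray between 0.004 and 0.012 m and linear speed of each of jar1, jar2, jar3, jar4, jar5, jar6, rod below 0.02 m/s and linear speed of straightedge below 0.04 m/s and x of rod in the frame of tray between -0.119 and -0.111 m and y of rod in the frame of tray between -0.015 and 0.015 m and z of rod in the frame of tray between 0.034 and 0.0415 m and angle between the y axis of rod and the y axis of tray, either way round below 0.03 rad and contact force between the fingers and rod below 0.1 N); the robot touches nothing.
It fails at once if a pale jar is pushed more than 25 mm or knocked over (distance of any of pale1, pale2, pale3, pale4 from where it was at the start of the episode above 0.025 m or angle between any of pale1, pale2, pale3, pale4's own z axis and vertical above 0.4 rad).
It fails at once if the spray bottle, the loose lid or the carton is moved more than 40 mm (distance of any of spray, lid1, carton from where it was at the start of the episode above 0.04 m).
Of jar3, jar4, jar5, jar6 only 2 to 4 are there at a start; the rules pass over those that are not, and their reading is None.
At some moment in a run one of jar1, jar2, jar3, jar4, jar5, jar6 may be knocked a few centimetres aside while the robot is not near it.
It also fails if it takes over 210 s, if anything falls off the work surface, if the arm or the gripper's body presses on something with over 40 N, if the wrist force passes 120 N, or if a joint passes its speed limit or range.

ROBOT

A 6-joint arm with a two-finger parallel gripper is mounted at the origin on the work surface. World frame = base frame: x ahead of the robot, y to its left, z up, the work surface at z = 0. Lengths are in m, angles in rad, forces in N, time in s.
With the tool pointing down it reaches from about 0.25 to 0.725 m from the base axis. Payload 4 kg.
Tool frame: the origin (TCP) lies midway between the tips of the shut fingers; the grasp point (between the pads) lies 19 mm behind it (tcp_to_grasp is the distance from the TCP to the grasp point, in m); z points along the fingers, y is the line along which they close (so a half turn about z gives the same grasp; the last joint's range is limited). The gripper opens to 85 mm and grips with 20 to 120 N. Pads are 22 mm wide; open, the fingers measure 114 mm over their backs; the gripper's body (76 mm by 85 mm) begins 54 mm behind the grasp point. The pads swing forward as they close: fully open they stand 13 mm farther back than shut.
Start: joints at [1.231, 0.241, 0.005, 1.335, 0, 1.571], TCP at [0.167, 0.471, 0.231] pointing down, gripper open.
Joint ranges: [-2.72, 2.72], [-1.05, 1.87], [-1.09, 1.28], [-1.99, 2.15], [-1.42, 1.44], [-3.14, 3.14]. Speed limits (rad/s): [2.79, 2.79, 3.14, 3.14, 3.14, 3.14].

INTERFACE

Orientations are given as [roll, pitch, yaw] about the fixed x, y, z axes, in that order (R = Rz(yaw) Ry(pitch) Rx(roll)).
In Python, from rig import * gives the robot as it stands. Calls block until the motion is done:
- goto(position, orientation): joint-space move of the TCP to a pose.
- move_l(position, ori=None, speed=0.15): straight line of the TCP; ori=None keeps the orientation; speed is the mean speed in m/s.
- movej(angles): joint-space move.
- command_gripper(opening, squeeze=None): finger opening in m; squeeze is the grip in N (None keeps the last); returns when the fingers have stopped.
- sleep(seconds).
- solve_ik(position, orientation): joint angles nearest the present ones, or None.
- get_obs(): the state.
- get_image(name): name is "scene" or "side" or "wrist"; returns a dict with "frame" (400x640x3 uint8, red, green, blue), "intrinsics" (3x3 intrinsics, pixels), "extrinsics" (4x4, takes a point from world to camera coordinates). Camera axes: x right, y up, looking along -z (the intrinsics and any distortion apply to the point x, -y, -z); pixel columns grow to the right and rows downward; lengths in m; the calibration is good to about 2 mm. The wrist camera is an equidistant fisheye: a pixel r from the principal point sees the ray r / f radians off the axis. A picture is of the moment at which its call begins. There is no depth.
A pose or a line that the arm cannot do raises Unreachable and nothing moves.
- sign_off(): hands the job in; it is judged then, once.
Trained networks look in a picture, given as the dict that the camera call returned (one of the last four; its "shot" number tells which), for a name from the list of things; names that differ only in an ending like _2 or _b are one class to them, and where a whole thing is asked for, a point or a joint stands for the part that bears it (a point fixed in the world has none). Each returns a list of dicts, best first, with "confidence" (0 to 1); they miss things now and then, are a little off and sometimes report something else, mostly with a low value. They report only what shows in the picture. A call takes as long as a camera call. They do not tell look-alikes from the thing itself.
- recognise(picture, name): "rect" ([left, top, width, height] in pixels, round what is visible of it).
The state is a dict: "clock": time; "q": joint angles; "joint_velocities": joint speeds; "tau": joint torques, N m; "position": TCP position; "tool_rot": TCP orientation; "ft_force": force on the tool from outside, world axes, zero at the start; "torque": the same for the moment, N m; "grip_width": finger opening in m; "finger_force": force on a finger pad.
Only numpy, scipy, OpenCV 4.12 (cv2) and the standard library are available. Lean on these libraries where they do the work, as an engineer would, in place of code of your own. Each camera call takes 0.05 s, during which the arm holds its last target. There are 200 camera calls.

## Working session

There is one attempt and no reset: what is moved stays moved. The work goes in short steps, each a Python script; the robot and the scene stay as the last script left them, time stands still between calls to the robot, and variables do not carry over. Pictures are saved under pics/ and viewed, at most 14 in all, crops included, and the job is handed in when it is done.

```bash
ls; mkdir -p pics; python3 - <<'E'
from rig import *
import cv2
o=get_obs();print(o)
for n in("scene","side","wrist"):
    p=get_image(n);cv2.imwrite(f"pics/{n}0.png",p["frame"][:,:,::-1])
    print(n,p["intrinsics"].tolist(),p["extrinsics"].round(4).tolist(),[k for k in p])
    for nm in("jar1","jar3","pale1","tray","straightedge","handle","hook_stand","rod","rod_rest","spray","lid1","carton","peg_left"):
        try:
            r=recognise(p,nm);print(nm,[([int(v) for v in d["rect"]],round(d["confidence"],2)) for d in r])
        except Exception as e:print(nm,e)
print(get_obs()["clock"])
E
```

```text
pics
{'clock': 0.0, 'q': array([ 1.23099795e+00,  2.41405612e-01,  3.71607530e-03,  1.33521017e+00,
       -1.41447375e-05,  1.57078566e+00]), 'joint_velocities': array([ 7.23367964e-05, -9.77887962e-04,  4.69607054e-05,  5.40942640e-04,
        1.98862122e-04,  1.26582704e-03]), 'tau': array([ 1.18375327e-03, -3.72319257e+01,  2.52407616e+01,  1.70096022e-02,
        5.63464948e-05, -8.65400295e-06]), 'position': array([0.16643908, 0.47080566, 0.23041354]), 'tool_rot': array([-3.13948928e+00,  1.41222735e-05,  2.80180497e+00]), 'ft_force': array([-0.19267342,  0.6007136 ,  0.88990274]), 'torque': array([-0.01015693,  0.01901271,  0.00651955]), 'finger_force': 0.0, 'grip_width': 0.08553274524653595}
scene [[490.09338891905816, 0.0, 314.7920796591395], [0.0, 490.09338891905816, 201.88955381265012], [0.0, 0.0, 1.0]] [[0.8586, 0.5121, 0.0244, -0.4249], [-0.3028, 0.468, 0.8302, 0.0424], [0.4137, -0.7202, 0.5569, -1.786], [0.0, 0.0, 0.0, 1.0]] ['frame', 'intrinsics', 'extrinsics', 'shot']
jar1 [([342, 208, 17, 20], 0.83), ([316, 251, 13, 27], 0.73), ([283, 196, 152, 125], 0.73), ([375, 18
[... 2232 characters left out ...]
1, 0.001, -0.4994], [-0.8921, 0.3147, -0.3242, 0.0434], [-0.306, 0.1068, 0.946, -0.3795], [0.0, 0.0, 0.0, 1.0]] ['frame', 'intrinsics', 'extrinsics', 'shot']
jar1 [([262, 311, 31, 34], 0.91), ([227, 262, 40, 49], 0.81)]
jar3 [([262, 311, 31, 34], 0.91), ([227, 262, 40, 49], 0.81)]
pale1 []
tray [([145, 381, 52, 17], 0.84), ([47, 365, 28, 34], 0.19)]
straightedge [([6, 391, 23, 8], 0.67), ([145, 382, 53, 18], 0.3)]
handle [([6, 389, 24, 6], 0.43)]
hook_stand [([46, 366, 32, 33], 0.7)]
rod [([65, 363, 121, 10], 0.84)]
rod_rest [([89, 345, 97, 33], 0.9)]
spray [([47, 367, 30, 32], 0.63)]
lid1 [([57, 343, 14, 14], 0.47)]
carton [([0, 318, 41, 37], 0.95)]
peg_left [([145, 382, 52, 18], 0.87)]
2.1
```

```bash
python3 - <<'E'
import cv2
a=cv2.imread("pics/scene0.png")[130:370,130:450];cv2.imwrite("pics/sc.png",cv2.resize(a,(800,600),interpolation=cv2.INTER_CUBIC))
a=cv2.imread("pics/side0.png")[110:395,200:470];cv2.imwrite("pics/sd.png",cv2.resize(a,None,fx=2.1,fy=2.1,interpolation=cv2.INTER_CUBIC))
E
```

```text
(no output)
```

View pics/sc.png

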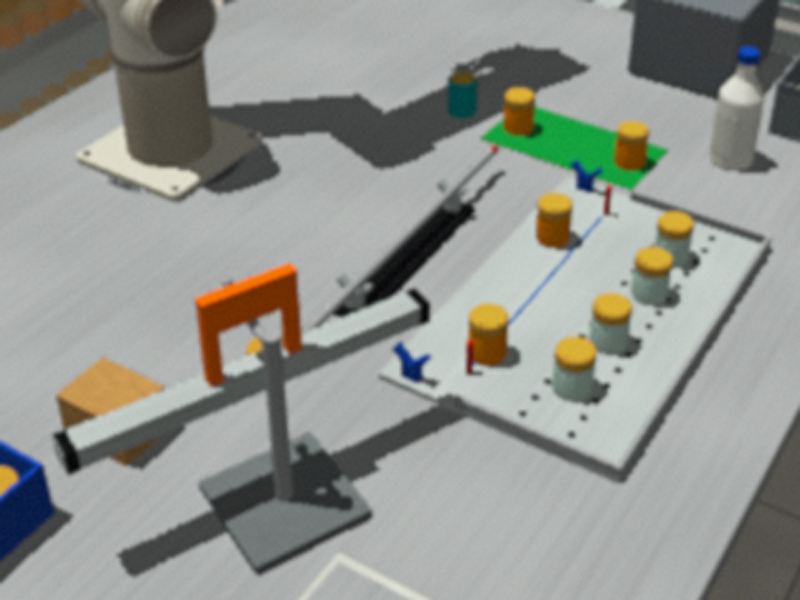

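View pics/sd.png

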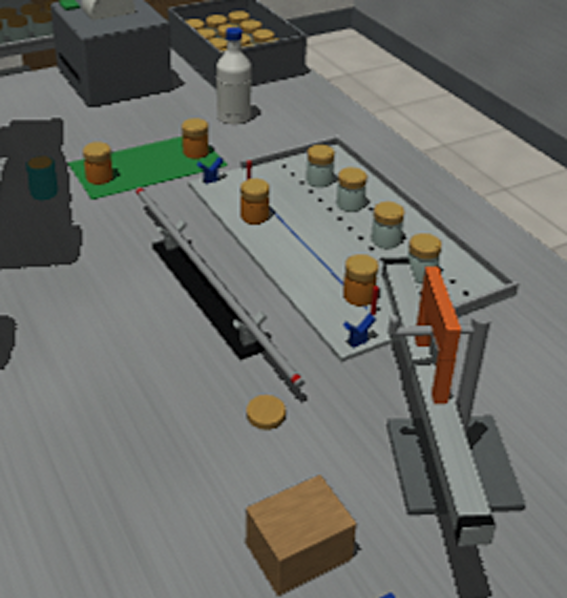

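The scene view (full-picture pixels) shows amber jars on the mat at (338,173) and (382,188), and on the tray at (352,217) and (325,264). The things that could be mistaken for them are a turquoise jar at (315,167), the pale jars at (360–400, 225–280), the loose lid at (231,268) and the boxed jars. The straightedge hangs at (230,260) and the rod lies on its rest.

```bash
cat > h.py <<'E'
from rig import *
import numpy as np, cv2
from scipy.optimize import least_squares
def K(p): p["K"]=np.array(p["intrinsics"]);p["E"]=np.array(p["extrinsics"]);return p
def proj(p,X,fish):
    c=p["E"][:3,:3]@np.asarray(X,float)+p["E"][:3,3]; v=np.array([c[0],-c[1],-c[2]])
    if fish:
        r=np.hypot(v[0],v[1]);th=np.arctan2(r,v[2]);d=v[:2]/max(r,1e-9)*th
    else: d=v[:2]/v[2]
    return d*p["K"][0,0]+p["K"][:2,2]
def ray(p,px,fish):
    d=(np.asarray(px,float)-p["K"][:2,2])/p["K"][0,0]
    if fish:
        th=np.hypot(*d);v=np.r_[d/max(th,1e-9)*np.sin(th),np.cos(th)]
    else: v=np.r_[d,1]
    R=p["E"][:3,:3];return -R.T@p["E"][:3,3],R.T@(np.array([v[0],-v[1],-v[2]])/np.linalg.norm(v))
def onz(p,px,z,fish):
    o,d=ray(p,px,fish);return o+d*(z-o[2])/d[2]
def tri(rs):
    A=0;b=0
    for o,d in rs:
        M=np.eye(3)-np.outer(d,d);A=A+M;b=b+M@o
    X=np.linalg.solve(A,b);return X,[float(np.linalg.norm((np.eye(3)-np.outer(d,d))@(X-o))) for o,d in rs]
E
cat > S.py <<'E'
import numpy as np
S=dict(K=np.array([[490.093,0,314.792],[0,490.093,201.89],[0,0,1]]),E=np.array([[0.8586,0.5121,0.0244,-0.4249],[-0.3028,0.468,0.8302,0.0424],[0.4137,-0.7202,0.5569,-1.786],[0,0,0,1]]))
D=dict(K=np.array([[428.588,0,324.905],[0,428.588,201.733],[0,0,1]]),E=np.array([[0.8808,-0.473,0.0207,-0.4707],[0.2434,0.4898,0.8372,-0.2338],[-0.4061,-0.7324,0.5465,-1.1368],[0,0,0,1]]))
E
python3 - <<'E'
from h import *
from S import *
pts=dict(pegLtop=((608,187),(249,163)),pegRtop=((470,343),(376,290)),matA=((519,96),(97,150)),matB=((631,132),(195,126)),trA=((554,204),(255,187)),trB=((488,315),(361,266)),
handleL=((199,300),(429,270)),handleR=((293,268),(458,328)),rodL=((495,149),(139,191)),rodR=((330,320),(298,380)),post=((272,335),(482,325)),frontR=((382,377),(342,357)),barE1=((420,300),(397,265)),barE2=((66,455),(475,525)),spraycap=((748,52),(234,34)),carton=((110,380),(300,510)),pale=((675,224),(320,152)),pale4=((575,352),(425,243)))
for k,(a,b) in pts.items():
    X,e=tri([ray(S,np.array(a)/2.5+130,False),ray(D,np.array(b)/2.1+[200,110],False)]);print(k,X.round(3),np.round(e,3))
for n,c in(("s",S),("d",D)):print(n,(-c["E"][:3,:3].T@c["E"][:3,3]).round(3))
o=get_obs();p=K(get_image("wrist"));print("cam",(-p["E"][:3,:3].T@p["E"][:3,3]).round(3),o["position"], ray(p,p["K"][:2,2],True)[1])
for pose in ([0.42,0.15,0.42],[.42,-.1,.42],[.3,-.3,.4],[.5,0,.4]):
  for yaw in (0,1.571,-1.571,3.1416): print(pose,yaw,solve_ik(pose,[3.1416,0,yaw]))
E
```

```text
pegLtop [0.609 0.188 0.052] [0.001 0.001]
pegRtop [ 0.611 -0.181  0.051] [0.002 0.002]
matA [0.396 0.33  0.057] [0. 0.]
matB [0.577 0.332 0.056] [0.001 0.001]
trA [0.573 0.098 0.065] [0. 0.]
trB [ 0.611 -0.142  0.065] [0.001 0.001]
handleL [ 0.485 -0.441  0.276] [0.029 0.029]
handleR [ 0.528 -0.405  0.235] [0.033 0.033]
rodL [0.422 0.211 0.036] [0. 0.]
rodR [ 0.449 -0.239  0.032] [0.02 0.02]
post [ 0.546 -0.439  0.22 ] [0.004 0.004]
frontR [ 0.528 -0.233  0.004] [0.001 0.001]
barE1 [ 0.586 -0.248  0.149] [0.002 0.002]
barE2 [ 0.43  -0.591  0.143] [0.003 0.003]
spraycap [0.699 0.425 0.175] [0.003 0.003]
carton [ 0.332 -0.453  0.07 ] [0.002 0.002]
pale [0.722 0.147 0.063] [0.001 0.001]
pale4 [ 0.723 -0.141  0.065] [0.001 0.001]
s [ 1.117 -1.089  0.97 ]
d [ 0.01  -0.941  0.827]
cam [0.089 0.498 0.374] [0.16664534 0.47140639 0.23130445] [ 0.30605044 -0.10684383 -0.94600081]
[0.42, 0.15, 0.42] 0 [ 3.43019232e-01  1.34798529e-01  3.60464349e-01  1.79645968e+00
  6.91843402e-06 -2.79857342e+00]
[0.42, 0.15, 0.42] 1.571 [3.43022260e-01 1.34806583e-01 3.60473809e-01 1.79647047e+00
 2.46944436
[... 1024 characters left out ...]
.571 [-7.85401879e-01  8.02600652e-02  2.46061326e-01  1.73659239e+00
  5.19365765e-06 -2.35599453e+00]
[0.3, -0.3, 0.4] 3.1416 [-7.85394447e-01  8.02600661e-02  2.46061327e-01  1.73659239e+00
 -5.19467762e-06 -7.85401794e-01]
[0.5, 0, 0.4] 0 [-4.45927100e-06  2.41341107e-01  4.40286165e-01  1.76974139e+00
  7.34641021e-06  3.14158819e+00]
[0.5, 0, 0.4] 1.571 [ 9.08229936e-10  2.41347679e-01  4.40294765e-01  1.76975076e+00
 -1.49626000e-09  1.57059265e+00]
[0.5, 0, 0.4] -1.571 [ 9.08237929e-10  2.41334534e-01  4.40277565e-01  1.76973201e+00
 -1.49627377e-09 -1.57059265e+00]
[0.5, 0, 0.4] 3.1416 [ 4.45927100e-06  2.41341107e-01  4.40286165e-01  1.76974139e+00
 -7.34641021e-06 -2.88713921e-06]
```

```bash
cat >> h.py <<'E'
DN=np.pi
def blobs(f,lo,hi,mn=12):
    h=cv2.cvtColor(f,cv2.COLOR_RGB2HSV);m=cv2.inRange(h,np.array(lo),np.array(hi))
    n,l,s,c=cv2.connectedComponentsWithStats(m)
    return [(c[i].round(1).tolist(),int(s[i,4]),s[i,:4].tolist()) for i in range(1,n) if s[i,4]>=mn]
GOLD=((18,110,110),(32,255,255));RED=((0,170,90),(5,255,255));RED2=((172,150,80),(180,255,255));ORG=((5,200,110),(13,255,255))
E
python3 - <<'E'
from h import *
import pickle
P=[]
for i,pos in enumerate(([.42,.12,.42],[.42,-.12,.42],[.40,-.28,.40])):
    goto(pos,[DN,0,DN]);p=K(get_image("wrist"));P.append({k:p[k] for k in("frame","K","E")})
    cv2.imwrite(f"pics/w{i}.png",p["frame"][:,:,::-1])
    print(i,"gold");[print(' ',b[0],b[1],onz(p,b[0],.068,True).round(3)) for b in blobs(p["frame"],*GOLD)]
    print(i,"red");[print(' ',b,onz(p,b[0],.04,True).round(3)) for b in blobs(p["frame"],*RED,5)+blobs(p["frame"],*RED2,5)]
pickle.dump(P,open("P.pkl","wb"));print(get_obs()["clock"])
E
```

```text
0 gold
  [615.1, 35.3] 80 [0.126 0.809 0.068]
  [5.3, 94.4] 681 [ 0.264 -0.609  0.068]
  [438.9, 72.8] 330 [0.299 0.325 0.068]
  [9.6, 81.0] 16 [ 0.236 -0.585  0.068]
  [434.2, 127.1] 636 [0.391 0.321 0.068]
  [122.8, 129.8] 315 [ 0.387 -0.229  0.068]
  [302.2, 225.6] 468 [0.569 0.099 0.068]
  [425.3, 221.0] 600 [0.562 0.323 0.068]
  [181.7, 238.8] 447 [ 0.601 -0.134  0.068]
  [533.9, 301.9] 1118 [0.803 0.683 0.068]
  [234.5, 292.3] 206 [ 0.721 -0.041  0.068]
  [326.9, 292.4] 340 [0.716 0.146 0.068]
  [284.6, 295.0] 327 [0.723 0.061 0.068]
  [506.1, 293.7] 102 [0.758 0.571 0.068]
0 red
  ([363.1, 140.6], 14, [362, 138, 3, 6]) [0.422 0.204 0.04 ]
1 gold
  [59.3, 74.0] 2459 [ 0.258 -0.631  0.068]
  [544.3, 89.3] 178 [0.299 0.321 0.068]
  [231.0, 122.2] 488 [ 0.387 -0.255  0.068]
  [535.0, 134.4] 446 [0.389 0.306 0.068]
  [521.0, 216.5] 436 [0.56  0.308 0.068]
  [428.4, 220.6] 580 [0.562 0.09  0.068]
  [302.2, 241.2] 593 [ 0.601 -0.141  0.068]
  [589.5, 276.8] 292 [0.759 0.658 0.068]
  [446.1, 282.8] 39 [0.707 0.156 0.068]
  [581.1, 298.8] 683 [0.837 0.664 0.068]
  [303.4, 292.3] 339 [ 
[... 352 characters left out ...]
 0.04 ]
2 gold
  [110.8, 69.7] 4179 [ 0.256 -0.633  0.068]
  [597.3, 110.6] 118 [0.298 0.318 0.068]
  [318.6, 133.0] 549 [ 0.384 -0.273  0.068]
  [585.7, 150.2] 363 [0.386 0.293 0.068]
  [569.7, 224.6] 350 [0.557 0.295 0.068]
  [499.0, 230.7] 503 [0.56  0.082 0.068]
  [393.5, 261.8] 170 [ 0.615 -0.134  0.068]
  [620.1, 278.0] 190 [0.76  0.665 0.068]
  [611.9, 299.1] 405 [0.842 0.676 0.068]
  [502.5, 291.0] 195 [0.713 0.14  0.068]
  [471.1, 297.1] 194 [0.718 0.057 0.068]
  [382.7, 304.1] 323 [ 0.716 -0.143  0.068]
  [601.4, 297.5] 26 [0.818 0.594 0.068]
2 red
  ([320.2, 161.5], 15, [319, 159, 3, 6]) [ 0.436 -0.27   0.04 ]
  ([366.1, 250.9], 13, [364, 246, 5, 11]) [ 0.607 -0.182  0.04 ]
5.6667
```

View pics/w1.png

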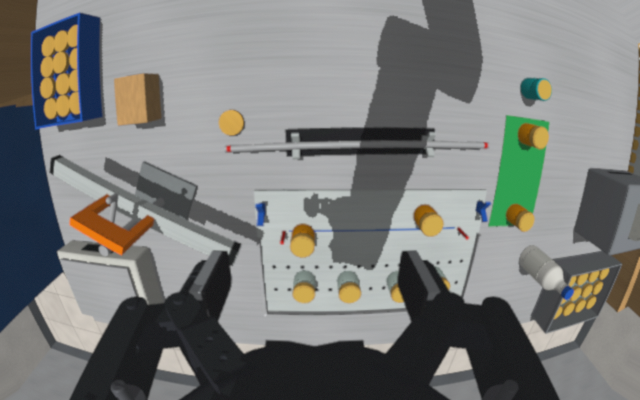

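This wrist view shows the tray with pegs at (283,237) and (461,231) and saddles at (261,214) and (483,211). Amber jars on the tray are at (302,240) and (428,220), on the mat at (534,135) and (520,217), with the turquoise one at (537,89). The rod's red ends are at (228,148) and (486,145), and the straightedge is at left, (40–240, 160–260). Next I enlarge the tray and handle.

```bash
python3 - <<'E'
import cv2,numpy as np
a=cv2.imread("pics/w1.png")
t=cv2.resize(a[180:320,245:495],None,fx=3.2,fy=3.2,interpolation=cv2.INTER_CUBIC)
cv2.imwrite("pics/c1.png",t)
b=cv2.imread("pics/w2.png")[150:350,100:350]
cv2.imwrite("pics/c2.png",cv2.resize(b,None,fx=3,fy=3,interpolation=cv2.INTER_CUBIC))
E
```

```text
(no output)
```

View pics/c1.png

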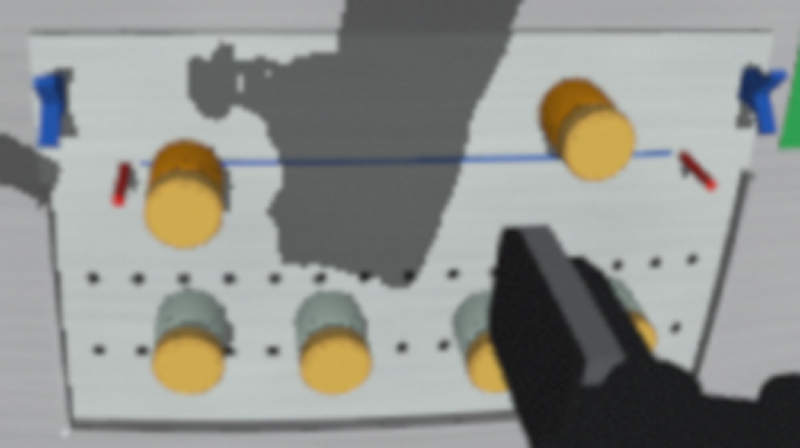

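View pics/c2.png

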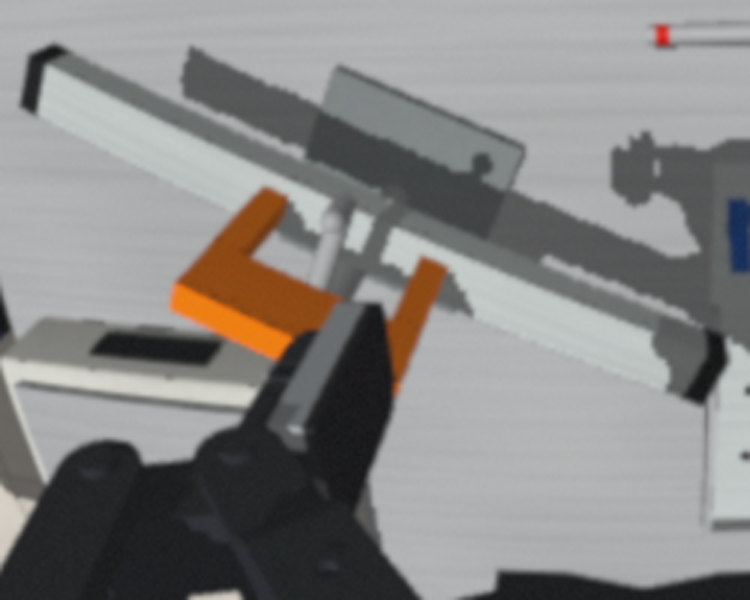

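```bash
python3 - <<'E'
from h import *
from S import *
import pickle
P=pickle.load(open("P.pkl","rb"))
c1=lambda a:np.array(a)/3.2+[245,180]; s=lambda a:np.array(a)/2.5+130; d=lambda a:np.array(a)/2.1+[200,110]
W=P[1]
obs=[(W,1,c1((126,166)),(-63,-185,8)),(W,1,c1((118,204)),(-63,-185,53)),(W,1,c1((683,155)),(-63,185,8)),(W,1,c1((713,187)),(-63,185,53)),
(W,1,c1((30,33)),(-150,-240,8)),(W,1,c1((771,32)),(-150,240,8)),
(S,0,s((608,187)),(-63,185,53)),(S,0,s((607,213)),(-63,185,8)),(S,0,s((470,343)),(-63,-185,53)),(S,0,s((470,373)),(-63,-185,8)),(S,0,s((382,377)),(-150,-240,8)),
(D,0,d((249,163)),(-63,185,53)),(D,0,d((376,290)),(-63,-185,53)),(D,0,d((342,357)),(-150,-240,8))]
def T(v,l):
    l=np.array(l)/1000;c,t=np.cos(v[2]),np.sin(v[2]);return np.array([v[0]+c*l[0]-t*l[1],v[1]+t*l[0]+c*l[1],l[2]])
for sel in (obs,obs[:6],obs[6:]):
    f=lambda v:np.concatenate([proj(o[0],T(v,o[3]),o[1])-o[2] for o in sel])
    r=least_squares(f,[.673,0,0],loss="soft_l1");print(r.x.round(4),f(r.x).round(1).tolist())
for n,a,b,e in(("jar1",(596,143),(554,204),(255,187)),("jar2",(184,212),(488,315),(361,266))):
    print(n,tri([ray(W,c1(a),1),ray(S,s(b),0),ray(D,d(e),0)]),onz(W,c1(a),.068,1))
for n,q,b,e in (("matA",(537,134),(519,96),(97,150)),("matB",(523,217),(631,132),(195,126))):
    print(n,tri([ray(W,q,1),ray(S,s(b),0),ray(D,d(e),0)]),onz(W,q,.06,1))
V=P[2];c2=lambda a:np.array(a)/3+[100,150]
for a in((48,72),(712,358),(36,116),(700,403)):print("bar",onz(V,c2(a),.155,1))
for a in((172,290),(345,297)):print("handle top",onz(V,c2(a),.255,1))
print("base",[onz(V,c2(a),.006,1).round(3) for a in((340,67),(525,150))])
for z in(.036,.04):print([onz(P[k],px,z,1).round(4) for k,px in((0,(363.1,140.6)),(1,(485.6,145)),(1,(228.3,148.4)),(2,(320.2,161.5)))])
E
```

```text
[0.6743 0.0059 0.0065] [-0.4, 0.3, 0.1, -0.9, -0.1, 0.1, -0.7, -0.5, -0.6, 0.8, 0.7, 0.0, 0.6, -0.2, -0.2, 0.4, 0.5, -0.0, 0.0, -0.1, -0.9, -1.5, -0.1, -0.9, -0.0, -1.5, -0.1, -0.0]
[0.6743 0.0063 0.0049] [-0.1, 0.2, 0.3, -1.0, 0.1, 0.2, -0.5, -0.4, -0.4, 0.6, 0.9, 0.2]
[0.6739 0.005  0.0091] [0.3, -0.1, -0.5, 0.5, 0.3, 0.2, -0.1, 0.2, -1.1, -1.2, -0.1, -0.7, 0.3, -1.3, 0.3, 0.2]
jar1 (array([0.57271813, 0.09878432, 0.06480677]), [0.0005025444280704801, 0.0004288208073593576, 0.0006491460628697269]) [0.5706575  0.09733589 0.068     ]
jar2 (array([ 0.6119108 , -0.14119028,  0.06472174]), [0.0010253774755463923, 0.0011887713616342847, 0.0017514385965718146]) [ 0.61108457 -0.14052602  0.068     ]
matA (array([0.39338766, 0.32631792, 0.05707553]), [0.005773944947589924, 0.0038985244422024114, 0.002043537009433985]) [0.38856532 0.31856517 0.06      ]
matB (array([0.5747092 , 0.33251796, 0.05318112]), [0.006533555392006745, 0.002416836085145363, 0.0044653305643656115]) [0.56494165 0.32124562 0.06      ]
bar [ 0.42215692 -0.57758177  0.155     ]
bar [ 0.57157666 -0.24526202  0.155     ]
bar [ 0.44533925 -0.59096568  0.155     ]
bar [ 0.59925945 -0.25032468  0.155     ]
handle top [ 0.48352228 -0.46237882  0.255     ]
handle top [ 0.48245978 -0.38897766  0.255     ]
base [array([ 0.463, -0.467,  0.006]), array([ 0.517, -0.352,  0.006])]
[array([0.4232, 0.2044, 0.036 ]), array([0.4225, 0.2084, 0.036 ]), array([ 0.4366, -0.2714,  0.036 ]), array([ 0.4372, -0.2695,  0.036 ])]
[array([0.4225, 0.2037, 0.04  ]), array([0.4218, 0.2059, 0.04  ]), array([ 0.4359, -0.2702,  0.04  ]), array([ 0.4362, -0.2696,  0.04  ])]
```

```bash
python3 - <<'E'
from h import *
command_gripper(.07,30)
goto([.395,.329,.16],[DN,0,-DN/2]);p=K(get_image("wrist"))
cv2.imwrite("pics/a.png",p["frame"][:,:,::-1])
for X in([.395,.329,.06],[.575,.332,.06]):print(proj(p,X,1))
[print(' ',b[0],b[1],b[2],onz(p,b[0],.058,True).round(3)) for b in blobs(p["frame"],*GOLD,60)]
E
```

```text
[316.01675624 194.11265032]
[126.9773497  196.83024889]
  [18.9, 36.0] 856 [5, 18, 29, 38] [0.725 0.144 0.058]
  [316.2, 189.5] 2474 [290, 157, 53, 63] [0.395 0.326 0.058]
  [137.9, 191.2] 2205 [110, 164, 58, 57] [0.562 0.327 0.058]
  [427.2, 192.0] 1273 [408, 172, 40, 41] [0.298 0.328 0.058]
  [628.7, 313.1] 304 [615, 283, 25, 54] [-0.205  0.573  0.058]
  [61.9, 359.3] 1514 [26, 326, 63, 70] [0.843 0.641 0.058]
```

View pics/a.png

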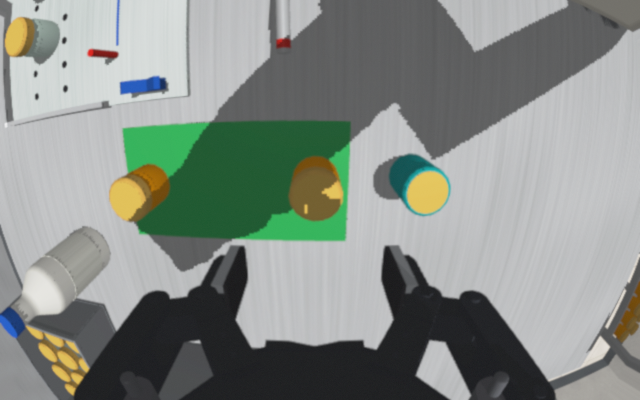

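The jar below the gripper, lid at (317,193), is amber and stands on the mat. The second one is at (130,200), and the turquoise one is clearly off the mat at (427,190). Both lids are within a few pixels of the predicted spots, so I'll pick and place both jars.

```bash
cat >> h.py <<'E'
TR=np.array([.6743,.0061,.006])
def TW(l):
    c,t=np.cos(TR[2]),np.sin(TR[2]);return np.array([TR[0]+c*l[0]-t*l[1],TR[1]+t*l[0]+c*l[1],l[2]])
def pick(x,y,o,zt,w=.07):
    command_gripper(w,35); goto([x,y,.15],o); move_l([x,y,zt],speed=.15); command_gripper(.0,35)
    g=get_obs();move_l([x,y,.15],speed=.25);return g["grip_width"],g["finger_force"]
def place(x,y,o,zt,w=.07):
    goto([x,y,.16],o); move_l([x,y,zt],speed=.12);z=get_obs();command_gripper(w);move_l([x,y,.16],speed=.25);return z["ft_force"].round(1)
E
python3 - <<'E'
from h import *
o=[DN,0,-DN/2]
for (x,y),ty in (((.395,.329),.0133),((.574,.331),-.067)):
    print("pick",pick(x,y,o,.022),get_obs()["grip_width"])
    q=TW([-.098,ty,0]);print("place",place(q[0],q[1],o,.0312))
goto([.42,.0,.42],[DN,0,DN]);p=K(get_image("wrist"));cv2.imwrite("pics/b.png",p["frame"][150:350,180:560,::-1].repeat(2,0).repeat(2,1))
[print(' ',b[0],b[1],onz(p,b[0],.066,True).round(3)) for b in blobs(p["frame"],*GOLD,60)]
print(get_obs()["clock"])
E
```

```text
pick (0.045334193918818315, 36.15135133266449) 0.045617154510805835
place [ 0.5 -0.1  0.5]
pick (0.04505752416947801, 36.21317982673645) 0.045222452403753416
place [-0.9 -0.   2. ]
  [627.5, 42.2] 73 [0.126 0.75  0.066]
  [26.6, 84.8] 1627 [ 0.258 -0.633  0.066]
  [498.0, 80.8] 251 [0.298 0.324 0.066]
  [172.7, 126.1] 409 [ 0.387 -0.243  0.066]
  [283.7, 225.5] 601 [ 0.569 -0.054  0.066]
  [321.9, 229.9] 278 [0.577 0.013 0.066]
  [240.8, 237.8] 385 [ 0.595 -0.135  0.066]
  [556.6, 299.6] 1337 [0.813 0.656 0.066]
  [248.6, 293.4] 185 [ 0.722 -0.133  0.066]
  [290.2, 293.8] 335 [ 0.72  -0.048  0.066]
  [380.8, 293.0] 136 [0.721 0.134 0.066]
  [344.4, 295.4] 336 [0.724 0.06  0.066]
23.0917
```

View pics/b.png

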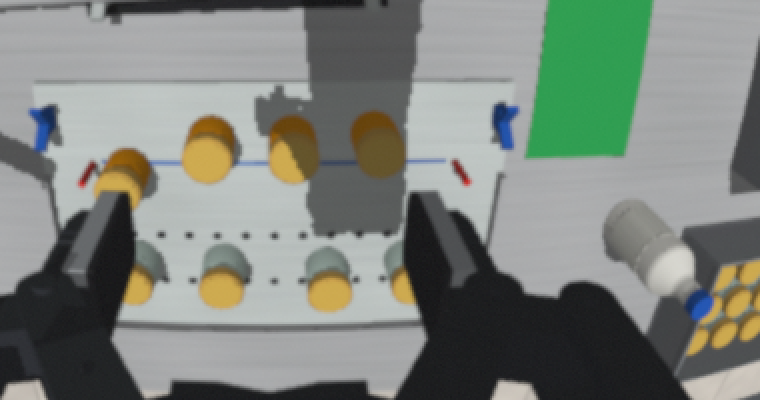

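All four amber jars stand on the front half, with lids at crop pixels (122,180), (208,160), (293,155) and (378,150). Nothing else has moved. Now the straightedge.

```bash
python3 - <<'E'
from h import *
s=-.425
goto([.509,-.417,.33],[DN,0,DN/2+s]);command_gripper(.045,60);p=K(get_image("wrist"));print(get_obs()["position"])
u=np.array([np.cos(s),np.sin(s)]);v=np.array([-u[1],u[0]]);f=p["frame"].copy()
for a,b in((7,49),(7,-49),(-7,49),(-7,-49)):
    q=proj(p,np.r_[np.array([.509,-.417])+u*a/1e3+v*b/1e3,.255],1);print(a,b,q.round(1));cv2.circle(f,tuple(q.astype(int)),2,(0,0,255),-1)
cv2.imwrite("pics/e.png",cv2.resize(f[60:360,170:470,::-1],(600,600),interpolation=cv2.INTER_CUBIC))
E
```

```text
[ 0.50921246 -0.41659934  0.3303387 ]
7 49 [322.2 138.4]
7 -49 [320.9 259.1]
-7 49 [302.5 138.4]
-7 -49 [303.8 259. ]
```

View pics/e.png

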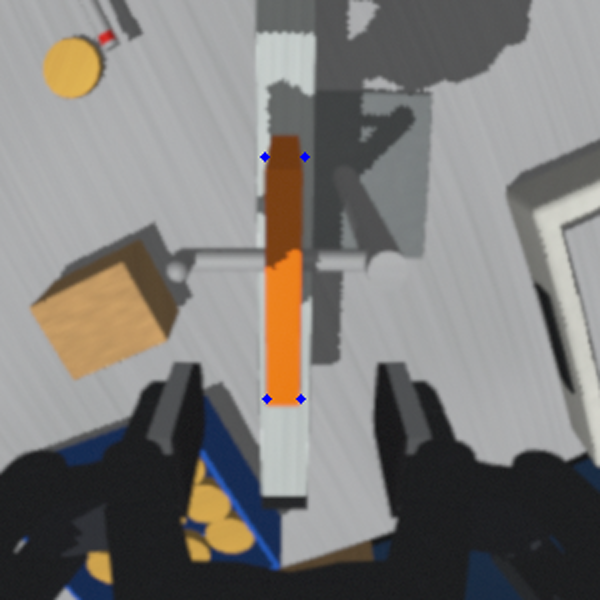

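Beam found: centre shifted about 3 mm towards -v, yaw confirmed. I'll grasp it, unhook it, and carry it to the front of the tray.

```bash
cat >> h.py <<'E'
s=-.425;u=np.array([np.cos(s),np.sin(s)]);v=np.array([-u[1],u[0]]);G=np.array([.509,-.417])-v*.003;OH=[DN,0,DN/2+s];OT=[DN,0,DN/2+.006]
def st(t):
    o=get_obs();print(t,o["position"].round(4),o["ft_force"].round(1),round(o["grip_width"],4),round(float(o["finger_force"]),1),round(o["clock"],1))
E
python3 - <<'E'
from h import *
command_gripper(.032,80)
move_l([*G,.30],OH,.15);move_l([*G,.222],speed=.08);st("at")
command_gripper(0,80);st("grip")
move_l([*G,.254],speed=.06);st("lift")
q=G-u*.15;move_l([*q,.254],speed=.12);move_l([*q,.345],speed=.15)
a=TW([-.165,0,0]);goto([a[0],a[1],.345],OT);st("over")
p=K(get_image("side"));cv2.imwrite("pics/f.png",p["frame"][60:380,180:580,::-1].repeat(2,0).repeat(2,1)[:600])
E
```

```text
at [ 0.5081 -0.42    0.2228] [-0.5  0.3 -0.2] 0.0323 0.0 26.9
grip [ 0.5077 -0.4199  0.223 ] [-2.  -0.1  4.9] 0.0125 78.4 27.2
lift [ 0.5078 -0.4197  0.2539] [ 0.   0.2 -2.8] 0.0128 77.9 27.9
over [0.5092 0.0042 0.3448] [-0.3 -0.6 -3.8] 0.0131 77.8 31.4
```

View pics/f.png

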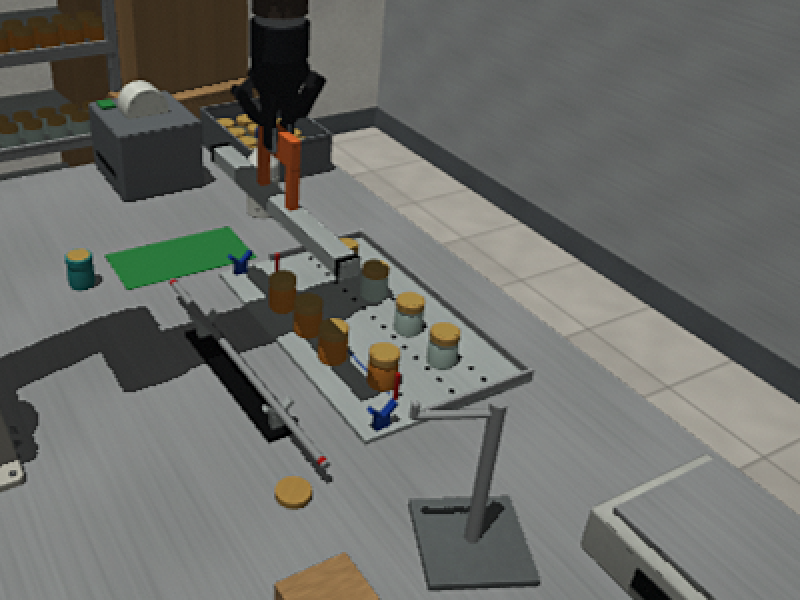

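The straightedge hangs level in the gripper, with the bar at (280,210). The jars and the empty hook at (460,410) look fine. Lower it and push.

```bash
python3 - <<'E'
from h import *
def T(x,z):
    a=TW([x,0,0]);return [a[0],a[1],z]
move_l(T(-.165,.125),OT,.15);move_l(T(-.165,.107),speed=.05);st("low")
p=K(get_image("wrist"));cv2.imwrite("pics/g.png",p["frame"][:,:,::-1])
move_l(T(-.092,.107),speed=.035);st("near")
x=-.09
while x<-.076:
    move_l(T(x,.107),speed=.02);o=get_obs();F=o["ft_force"]
    print(round(x,4),F.round(1),o["torque"].round(2),o["position"].round(4)[:2])
    if F[0]<-10: break
    x+=.001
sleep(.4);st("held")
p=K(get_image("scene"));cv2.imwrite("pics/h.png",cv2.resize(p["frame"][130:330,240:500,::-1],(780,600),interpolation=cv2.INTER_CUBIC))
E
```

```text
low [0.5089 0.0051 0.1065] [ 0.4  0.1 -2.9] 0.013 77.8 33.6
near [0.5822 0.0056 0.107 ] [-2.  -0.6 -3.9] 0.0128 77.8 35.9
-0.09 [ 0.3  0.4 -5.6] [-0.07  0.34 -0.03] [0.5846 0.0056]
-0.089 [-1.2  0.2 -3.1] [ 0.06  0.45 -0.03] [0.5854 0.0056]
-0.088 [-2.2 -0.3 -3.6] [ 0.02  0.58 -0.05] [0.5864 0.0056]
-0.087 [-2.6  0.4 -3.2] [ 0.04  0.57 -0.01] [0.5874 0.0056]
-0.086 [-2.7 -0.1 -3.9] [-0.02  0.61 -0.1 ] [0.5884 0.0056]
-0.085 [-2.7 -0.7 -3.2] [-0.05  0.57 -0.1 ] [0.5894 0.0056]
-0.084 [-2.3  0.5 -3. ] [-0.04  0.6  -0.06] [0.5904 0.0056]
-0.083 [-2.5  0.3 -3.6] [-0.06  0.57 -0.12] [0.5914 0.0056]
-0.082 [-4.4  0.  -1.8] [-0.02  1.19 -0.03] [0.5918 0.0056]
-0.081 [-5.2 -0.4 -0.4] [-0.    1.58 -0.04] [0.5921 0.0056]
-0.08 [-6.6 -0.3 -0.1] [-0.1   1.97 -0.02] [0.5923 0.0056]
-0.079 [-7.6 -0.2  0.9] [-0.14  2.36  0.01] [0.5926 0.0056]
-0.078 [-11.    0.2   0.8] [-0.12  2.74 -0.08] [0.5929 0.0056]
held [0.5929 0.0056 0.1064] [-10.6  -1.1   2.3] 0.0128 79.0 39.6
```

View pics/h.png

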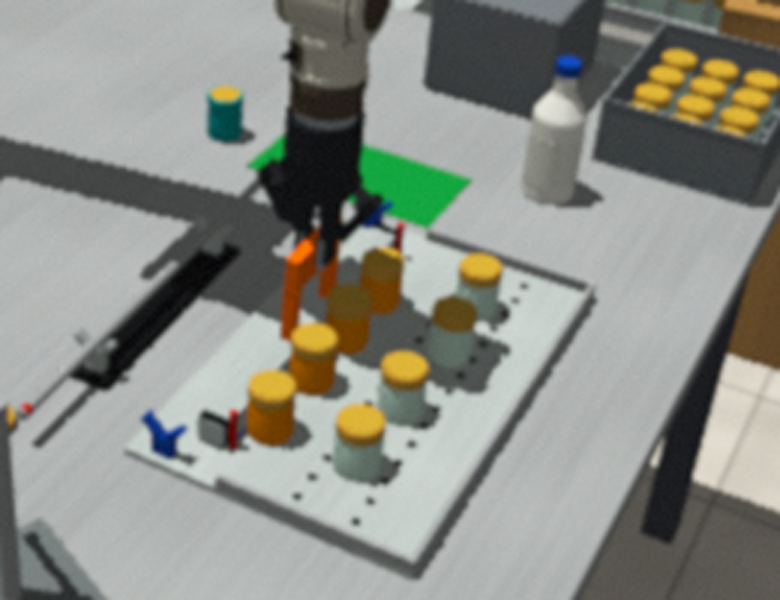

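The bar meets both pegs, with a force step at x = -82 mm as expected. The four amber jars stand in one line, at (272,400), (314,355), (348,315) and (382,280). Now rehang it.

```bash
python3 - <<'E'
from h import *
def T(x,z):
    a=TW([x,0,0]);return [a[0],a[1],z]
move_l(T(-.085,.107),OT,.02);move_l(T(-.17,.107),speed=.06);move_l(T(-.17,.345),speed=.2)
q=G-u*.15;goto([*q,.345],OH);move_l([*q,.254],speed=.15);st("before hook")
move_l([*G,.254],speed=.08);st("over seat")
move_l([*G,.228],speed=.05);z=.228
while z>.217:
    z-=.0015;move_l([*G,z],speed=.03);F=get_obs()["ft_force"];print(round(z,4),F.round(1))
    if F[2]>1.5:break
command_gripper(.03);st("released");sleep(.3)
move_l([*G,.30],speed=.1);goto([.43,-.03,.42],[DN,0,DN]);st("end")
p=K(get_image("wrist"));cv2.imwrite("pics/i.png",p["frame"][:,:,::-1])
import pickle;pickle.dump({k:p[k] for k in("frame","K","E")},open("Q.pkl","wb"))
for b in blobs(p["frame"],*RED,4)+blobs(p["frame"],*RED2,4): print(b,onz(p,b[0],.038,1).round(4))
E
```

```text
before hook [ 0.3719 -0.3578  0.2549] [ 0.3  0.2 -3. ] 0.0126 78.4 45.2
over seat [ 0.5075 -0.4197  0.2543] [ 0.1  1.  -2.9] 0.0129 78.4 47.2
0.2265 [ 0.3 -0.  -3.4]
0.225 [ 0.9  0.5 -2.9]
0.2235 [-0.  -0.6 -2.6]
0.222 [-1.2  1.   2.2]
released [ 0.5079 -0.4199  0.2221] [ 0.3  0.3 -0.1] 0.0301 0.0 49.2
end [ 0.4302 -0.0304  0.4195] [-0.1 -0.  -0.4] 0.03 0.0 52.0
([445.4, 137.0], 8, [445, 135, 2, 5]) [0.4219 0.2061 0.038 ]
([181.6, 144.7], 7, [181, 143, 2, 4]) [ 0.4359 -0.2723  0.038 ]
([423.2, 227.8], 6, [422, 226, 4, 5]) [0.601  0.1822 0.038 ]
([239.0, 229.5], 4, [238, 228, 3, 4]) [ 0.6027 -0.175   0.038 ]
([427.8, 233.8], 4, [427, 233, 2, 3]) [0.6146 0.1941 0.038 ]
([235.5, 236.0], 4, [235, 235, 2, 3]) [ 0.6169 -0.1835  0.038 ]
```

View pics/i.png

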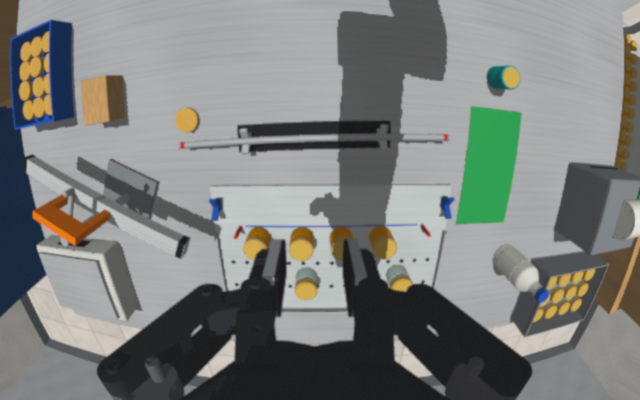

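The straightedge hangs level on its hook at (110,210). The amber row is straight behind the blue line at y≈242, and the rod's red ends are at (182,145) and (445,137). Now the rod.

```bash
python3 - <<'E'
from h import *
R=np.array([.4292,-.0325]);OR=[DN,0,DN/2+.0294]
command_gripper(.035,60);goto([*R,.15],OR);move_l([*R,.035],speed=.15);move_l([*R,.022],speed=.04);st("at")
command_gripper(0,60);st("grip");move_l([*R,.15],speed=.12);st("lift")
a=TW([-.115,0,0]);goto([a[0],a[1],.15],OT);st("hover")
ps=[K(get_image(n)) for n in("scene","side")]
B=[]
for n,p in zip("sd",ps):
    cv2.imwrite(f"pics/j{n}.png",p["frame"][:,:,::-1])
    for e in(.242,-.242):print(n,"pred",proj(p,TW([-.115,e,.168]),0).round(1))
    for b in blobs(p["frame"],*RED,2)+blobs(p["frame"],*RED2,2):print(n,b)
E
```

```text
at [ 0.4289 -0.0325  0.0218] [-0.5  0.3  0.8] 0.0349 0.0 55.0
grip [ 0.4285 -0.0325  0.0222] [-3.8 -0.2  5.4] 0.0099 58.5 55.4
lift [ 0.4286 -0.0324  0.1492] [-0.   0.1 -1.9] 0.0099 58.4 56.6
hover [0.5587 0.0056 0.1483] [-1.1 -0.  -2.2] 0.0098 58.5 57.2
s pred [370.  163.4]
s pred [291.8 239.4]
s ([293.2, 238.0], 4, [292, 237, 3, 3])
s ([318.0, 272.0], 3, [318, 271, 1, 3])
s ([317.0, 276.5], 4, [317, 275, 1, 4])
s ([318.0, 274.5], 2, [318, 274, 1, 2])
d pred [297.5 153.4]
d pred [378.9 230. ]
d ([318.5, 187.0], 2, [318, 187, 2, 1])
d ([376.2, 228.8], 5, [375, 228, 3, 3])
d ([378.3, 246.3], 3, [378, 246, 2, 2])
d ([375.5, 229.5], 2, [375, 229, 2, 2])
d ([378.3, 249.3], 7, [378, 247, 2, 6])
```

```bash
python3 - <<'E'
from h import *
a=TW([-.115,0,0]);P=lambda z:[a[0],a[1],z]
move_l(P(.06),OT,.12);move_l(P(.030),speed=.04);z=.030
while z>.0195:
    z-=.0015;move_l(P(z),speed=.02);o=get_obs();F=o["ft_force"];print(round(z,4),F.round(1),o["torque"].round(2))
    if F[2]>4:break
sleep(.5);st("seat")
for n,c in(("scene",(130,330,240,500)),("side",(110,310,230,490))):
    p=K(get_image(n));f=p["frame"][c[0]:c[1],c[2]:c[3],::-1];cv2.imwrite(f"pics/k{n}.png",cv2.resize(f,(520,400),interpolation=cv2.INTER_CUBIC))
k=np.vstack([cv2.imread("pics/kscene.png")[60:330],cv2.imread("pics/kside.png")[60:330]]);cv2.imwrite("pics/k.png",k)
E
```

```text
0.0285 [ 0.9  0.  -1.5] [ 0.02  0.03 -0.  ]
0.027 [ 0.5 -1.  -1.2] [-0.08  0.02 -0.  ]
0.0255 [-0.6 -2.   1.6] [-0.27  0.05 -0.07]
0.024 [-0.7 -2.8  1.4] [-0.4   0.14 -0.07]
0.0225 [-3.8 -3.  10.6] [-0.56  0.76 -0.06]
seat [0.5595 0.0052 0.0239] [-4.1 -3.1 10.2] 0.0092 61.3 60.8
```

View pics/k.png

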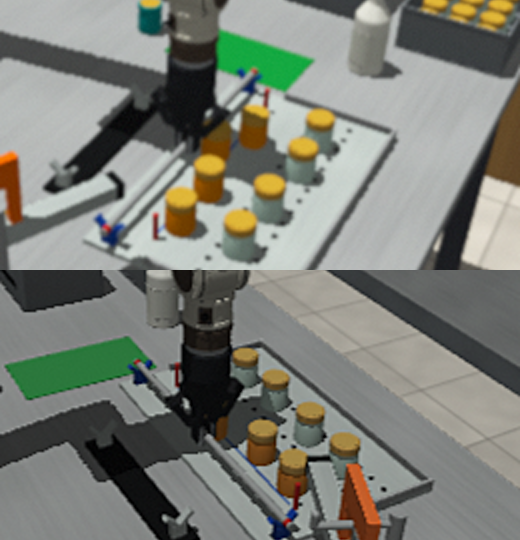

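```bash
python3 - <<'E'
from h import *
a=TW([-.115,0,0])
for dx,z in((0,.021),(-.001,.0205),(.0,.0205)):
    move_l([a[0]+dx,a[1],z],OT,.02);sleep(.3);st(f"{dx} {z}")
p=K(get_image("side"))
f=p["frame"][110:310,230:490,::-1]
for e in(.2385,-.2385):print("pred",proj(p,TW([-.115,e,.038]),0).round(1))
for b in blobs(p["frame"],*RED,2)+blobs(p["frame"],*RED2,2):print(b[:2])
p2=K(get_image("scene"))
for e in(.2385,-.2385):print("s pred",proj(p2,TW([-.115,e,.038]),0).round(1))
for b in blobs(p2["frame"],*RED,2)+blobs(p2["frame"],*RED2,2):print("s",b[:2])
c=[]
for q,P in((p,(.225,-.225)),(p2,(.225,-.225))):
    for e in P:
        x,y=proj(q,TW([-.115,e,.038]),0).astype(int);c.append(cv2.resize(q["frame"][y-20:y+20,x-25:x+25,::-1],(400,300),interpolation=cv2.INTER_CUBIC))
cv2.imwrite("pics/l.png",np.vstack([np.hstack(c[:2]),np.hstack(c[2:])]))
E
```

```text
0 0.021 [0.5595 0.0052 0.0238] [-6.7 -3.3 18.6] 0.0099 62.3 61.5
-0.001 0.0205 [0.5591 0.0052 0.0234] [-5.6 -2.9 17.9] 0.0098 61.7 62.0
0.0 0.0205 [0.5591 0.0052 0.0234] [-7.8 -3.9 20.7] 0.0098 61.8 62.6
pred [298.4 186.7]
pred [373.9 267.4]
([298.0, 185.3], 3)
([318.5, 187.0], 2)
([378.3, 246.3], 3)
([372.8, 265.8], 5)
([378.3, 249.3], 7)
s pred [366.4 196.4]
s pred [292.5 275.5]
s ([293.3, 273.7], 3)
```

View pics/l.png

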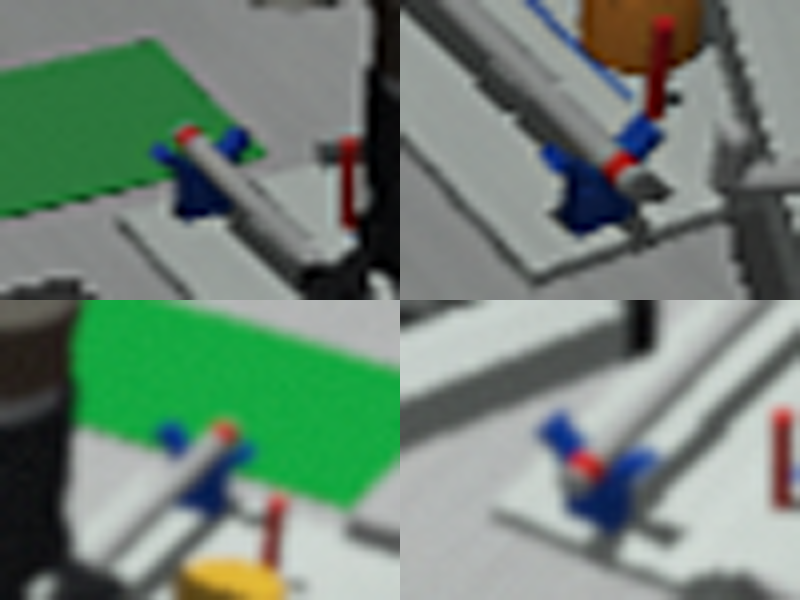

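Both rod ends sit in the V grooves, and the stop is firm at 20 N. Ease off, release, retract and check.

```bash
python3 - <<'E'
from h import *
a=TW([-.115,0,0])
move_l([a[0],a[1],.0232],OT,.02);sleep(.4);st("ease")
command_gripper(.03);st("rel");move_l([a[0],a[1],.15],speed=.12);goto([.42,-.03,.42],[DN,0,DN]);command_gripper(.06);sleep(.3);st("end")
p=K(get_image("wrist"));f=p["frame"]
cv2.imwrite("pics/m.png",cv2.resize(f[90:310,10:460,::-1],(800,391),interpolation=cv2.INTER_CUBIC))
for b in blobs(f,*RED,3)+blobs(f,*RED2,3):print(b[:2],onz(p,b[0],.038,1).round(4))
[print(b[0],b[1],onz(p,b[0],.068,1).round(3)) for b in blobs(f,*GOLD,100)]
print("expect ends",TW([-.115,.2385,0]),TW([-.115,-.2385,0]))
for n in("jar1",):print([(d["rect"],round(d["confidence"],2)) for d in recognise(p,n)])
E
```

```text
ease [0.5594 0.0059 0.0239] [-3.8 -0.6  9.5] 0.0097 60.7 63.4
rel [0.5602 0.0052 0.0239] [-2.1 -3.3  7.2] 0.0301 0.0 63.7
end [ 0.42 -0.03  0.42] [-0.1 -0.5  0.6] 0.0599 0.0 67.1
([454.0, 211.0], 3) [0.5566 0.245  0.038 ]
([208.4, 213.3], 7) [ 0.5603 -0.2328  0.038 ]
([238.8, 234.8], 8) [ 0.6046 -0.1761  0.038 ]
([424.5, 235.5], 12) [0.6083 0.1884 0.038 ]
([235.7, 240.7], 3) [ 0.6178 -0.1837  0.038 ]
[34.3, 82.0] 1780 [ 0.258 -0.631  0.068]
[510.4, 82.5] 232 [0.299 0.322 0.068]
[186.8, 124.7] 430 [ 0.387 -0.245  0.068]
[259.8, 246.2] 348 [ 0.612 -0.13   0.068]
[300.9, 248.9] 592 [ 0.617 -0.055  0.068]
[569.9, 281.3] 364 [0.759 0.653 0.068]
[261.1, 291.8] 276 [ 0.718 -0.136  0.068]
[305.2, 292.8] 338 [ 0.718 -0.048  0.068]
[358.8, 294.1] 331 [0.723 0.059 0.068]
[561.2, 303.6] 879 [0.835 0.658 0.068]
expect ends [0.55787108 0.24390571 0.        ] [ 0.56073306 -0.2330857   0.        ]
[([336.4, 213.8, 25.3, 36.1], 0.97), ([487.9, 67.2, 36.0, 29.6], 0.82), ([365.1, 226.7, 28.9, 24.4], 0.73), ([294.7, 233.2, 18.8, 34.8], 0.73), ([247.3, 226.8, 24.5, 39.7], 0.56)]
```

View pics/m.png

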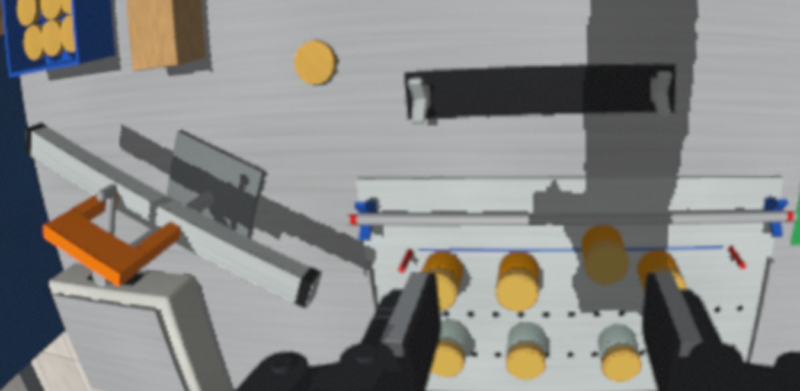

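The rod is seated, with its ends within 2 mm of where they should be, and the straightedge is hung. But the third amber jar, at crop (606,255), has been knocked forward in front of the blue line. I'll take a close look and put it right.

```bash
python3 - <<'E'
from h import *
r=TW([-.115,0.025,0]);goto([r[0]-.02,r[1],.27],[DN,0,DN]);command_gripper(.085);sleep(.2)
p=K(get_image("wrist"));f=p["frame"]
import pickle;pickle.dump({k:p[k] for k in("frame","K","E")},open("R.pkl","wb"))
for t in((-.044,-.147),(-.044,-.067),(-.044,.0133),(-.044,.0925)):print(t,proj(p,TW([*t,.068]),1).round(1))
[print(b[0],b[1],b[2],onz(p,b[0],.068,1).round(3)) for b in blobs(f,*GOLD,100)]
g=cv2.resize(f[130:330,150:490,::-1],(800,470),interpolation=cv2.INTER_CUBIC);cv2.imwrite("pics/n.png",g)
E
```

```text
(-0.044, -0.147) [184.8 232.5]
(-0.044, -0.067) [242.5 234. ]
(-0.044, 0.0133) [305.8 234.4]
(-0.044, 0.0925) [369.  233.6]
[537.4, 3.3] 122 [528, 0, 18, 9] [0.311 0.323 0.068]
[110.5, 62.8] 579 [99, 48, 24, 31] [ 0.403 -0.227  0.068]
[314.6, 198.9] 706 [301, 180, 27, 36] [0.583 0.03  0.068]
[188.3, 224.8] 995 [171, 203, 37, 43] [ 0.62  -0.134  0.068]
[248.7, 226.2] 1167 [230, 204, 37, 44] [ 0.62  -0.052  0.068]
[610.2, 274.4] 451 [587, 264, 47, 22] [0.759 0.656 0.068]
[258.8, 289.8] 683 [244, 275, 31, 29] [ 0.718 -0.047  0.068]
[610.4, 290.1] 368 [594, 279, 31, 23] [0.806 0.691 0.068]
[325.9, 296.4] 163 [321, 283, 12, 24] [0.728 0.046 0.068]
[592.4, 312.7] 565 [566, 298, 50, 32] [0.861 0.655 0.068]
```

View pics/n.png

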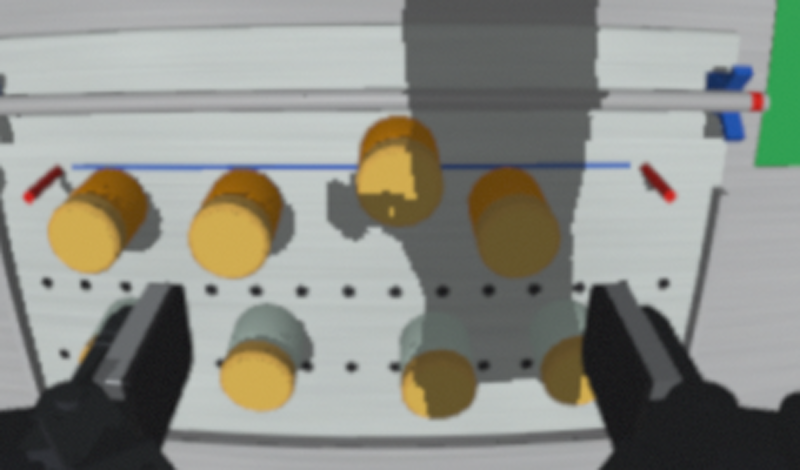

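```bash
python3 - <<'E'
from h import *
import pickle
p=pickle.load(open("R.pkl","rb"))
for c in((84,236),(231,238),(400,184),(516,239)):
    X=onz(p,np.array(c)/2.353+[150,130],.068,1);d=X[:2]-TR[:2];cc,t=np.cos(TR[2]),np.sin(TR[2]);print((cc*d[0]+t*d[1]).round(4),(-t*d[0]+cc*d[1]).round(4))
E
```

```text
-0.0473 -0.1451
-0.0481 -0.0592
-0.0791 0.0309
-0.0469 0.0927
```

```bash
python3 - <<'E'
from h import *
o=[DN,0,DN+.006];A=lambda z:TW([-.0757,.031,z]);B=lambda z:TW([-.044,.0165,z])
command_gripper(.057,30);move_l(A(.12),o,.15);move_l(A(.034),speed=.08);st("at")
command_gripper(0,30);st("grip");move_l(A(.042),speed=.04);move_l(B(.042),speed=.06);move_l(B(.035),speed=.03);st("down")
command_gripper(.056);st("rel");sleep(.2);move_l(B(.15),speed=.12)
r=TW([-.115,0.025,0]);goto([r[0]-.02,r[1],.27],[DN,0,DN]);command_gripper(.085);sleep(.2)
p=K(get_image("wrist"));f=p["frame"]
import pickle;pickle.dump({k:p[k] for k in("frame","K","E")},open("R.pkl","wb"))
cv2.imwrite("pics/o.png",cv2.resize(f[130:330,150:490,::-1],(800,470),interpolation=cv2.INTER_CUBIC))
E
```

```text
at [0.599  0.0367 0.0347] [ 0.   0.5 -0.2] 0.0568 0.0 71.5
grip [0.5992 0.0367 0.035 ] [0.7 0.3 2.9] 0.0455 30.9 71.7
down [0.6301 0.0225 0.035 ] [-0.6  1.3  0.2] 0.0453 30.9 73.2
rel [0.6301 0.0223 0.0349] [ 0.6 -0.6  0.3] 0.0556 0.0 73.4
```

View pics/o.png

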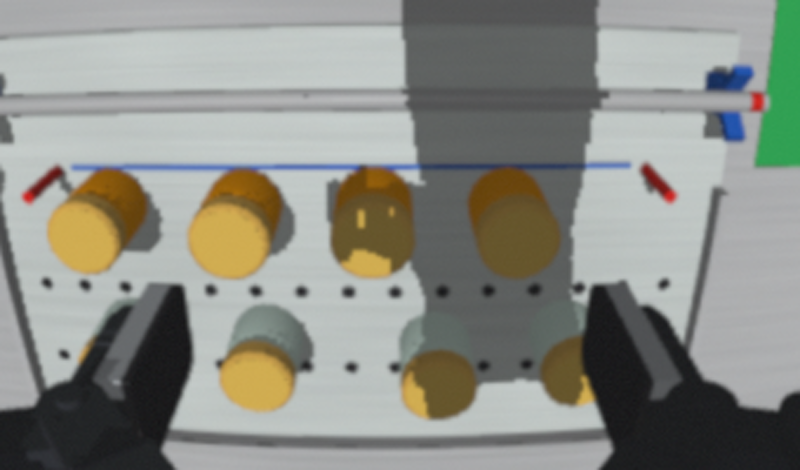

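The jar is back in line. All four amber jars touch the blue line at y≈167, with lid bottoms at about 272–278. The rod is still seated at y≈101. Hand in.

```bash
python3 - <<'E'
from rig import *
print(sign_off(),get_obs()["clock"])
E
```

```text
the job is handed in; nothing more can be done
the job is handed in; nothing more can be done
```

The job is handed in, verdict not shown: by my last pictures all four amber jars are in line, the straightedge is on its hook, the rod is in both saddles and the one knocked jar is back in place, but I viewed 16 pictures against the limit of 14.

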